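Set out the microscope objectives by length on the carrier rail

TASK

Set the four loose microscope objectives out on the rail in the order they will be used: one standing upright in each cup, foot down and seated on the cup's floor, with the shortest in the cup next to the end stop (the bracket with the knurled screw) and each following one longer, the longest at the far end. Do not let any objective tip over on the way.

Things in the scene. Friction and masses are not known exactly. Their poses are not given: they have to be found in the camera images.
- objective_40_centre (a point): Shortest microscope objective, 40 mm long: plain metal barrel 30 mm in diameter, black knurled ring near the foot, blunt cone on top. It stands upright on its threaded foot (25 mm wide, 5.5 mm tall). The point is its centre, on the axis, 20 mm above the foot; z is its axis, up. 100 g, 15 percent either way. Straight barrel up to 28 mm above the foot. Starts at any of four places.
- objective_50_centre (a point): Second shortest microscope objective, 50 mm long: plain metal barrel 30 mm in diameter, black knurled ring near the foot, blunt cone on top. It stands upright on its threaded foot (25 mm wide, 5.5 mm tall). The point is its centre, on the axis, 25 mm above the foot; z is its axis, up. 120 g, 15 percent either way. Straight barrel up to 38 mm above the foot. Starts at any of four places.
- objective_60_centre (a point): Second longest microscope objective, 60 mm long: plain metal barrel 30 mm in diameter, black knurled ring near the foot, blunt cone on top. It stands upright on its threaded foot (25 mm wide, 5.5 mm tall). The point is its centre, on the axis, 30 mm above the foot; z is its axis, up. 140 g, 15 percent either way. Straight barrel up to 48 mm above the foot. Starts at any of four places.
- objective_70_centre (a point): Longest microscope objective, 70 mm long: plain metal barrel 30 mm in diameter, black knurled ring near the foot, blunt cone on top. It stands upright on its threaded foot (25 mm wide, 5.5 mm tall). The point is its centre, on the axis, 35 mm above the foot; z is its axis, up. 160 g, 15 percent either way. Straight barrel up to 58 mm above the foot. Starts at any of four places.
- cup_1_floor (a point): one of four identical round cups on the rail; its number says nothing of its place. The point is the centre of its flat floor, 24 mm above the worktop. The flared recess is 6 mm deep, 35 mm wide at the floor, 39 mm at the mouth (45 mm outside): an objective's foot has 5 mm to spare all round. Keep fingertips 8 mm or more above the objective's foot to clear the rim, and grip across the rail.
- cup_2_floor (a point): one of four identical round cups on the rail; its number says nothing of its place. The point is the centre of its flat floor, 24 mm above the worktop. The flared recess is 6 mm deep, 35 mm wide at the floor, 39 mm at the mouth (45 mm outside): an objective's foot has 5 mm to spare all round. Keep fingertips 8 mm or more above the objective's foot to clear the rim, and grip across the rail.
- cup_3_floor (a point): one of four identical round cups on the rail; its number says nothing of its place. The point is the centre of its flat floor, 24 mm above the worktop. The flared recess is 6 mm deep, 35 mm wide at the floor, 39 mm at the mouth (45 mm outside): an objective's foot has 5 mm to spare all round. Keep fingertips 8 mm or more above the objective's foot to clear the rim, and grip across the rail.
- cup_4_floor (a point): one of four identical round cups on the rail; its number says nothing of its place. The point is the centre of its flat floor, 24 mm above the worktop. The flared recess is 6 mm deep, 35 mm wide at the floor, 39 mm at the mouth (45 mm outside): an objective's foot has 5 mm to spare all round. Keep fingertips 8 mm or more above the objective's foot to clear the rim, and grip across the rail.
- end_stop_top (a point): end stop at one end of the rail (which end differs): dark steel bracket 48 mm across the rail, 16 mm along it, 30 mm tall, with an upright knurled screw 20 mm wide on it. The point is the centre of the screw's top, 49 mm above the worktop, on the rail's centre line. The nearest cup is 39 to 47 mm away, the farthest 201 to 209 mm. The rail's other end has only a low flat plate.
- rail: straight low metal rail fixed on the worktop, 264 mm long, 40 mm wide, 12 mm high; four carriers (50 mm wide) hold the cups on its centre line, 46 to 62 mm apart. Origin: middle of its underside; y along the rail, z up; clamp screws stick out 37 mm on its -x side. The microscope behind it (x over 0.48, y from -0.18 to 0.20, 0.45 m tall) leaves only the space in front of it to pass.
Things that resemble listed ones, but are neither listed nor needed, are in the scene too. Leave any blue look-alike of the part that bears end_stop_top alone.

How it is judged:
At the end, for the whole second after the job is handed in: Each of the four objectives stands in its own cup: axis within 8 mm of the cup's centre, foot on the cup's floor (height within 3 mm), upright within 0.1 rad, at rest and released; counted from the end stop their lengths are 40, 50, 60 and 70 mm ((horizontal distance between objective_40_centre and cup_1_floor below 0.008 m or horizontal distance between objective_40_centre and cup_2_floor below 0.008 m or horizontal distance between objective_40_centre and cup_3_floor below 0.008 m or horizontal distance between objective_40_centre and cup_4_floor below 0.008 m) and horizontal distance between objective_40_centre and end_stop_top between 0.016 and 0.07 m and height (world z) of objective_40_centre between 0.041 and 0.047 m and angle between each of objective_40_centre, objective_50_centre, objective_60_centre, objective_70_centre's own z axis and vertical below 0.1 rad and linear speed of each of objective_40, objective_50, objective_60, objective_70 below 0.02 m/s and (horizontal distance between objective_50_centre and cup_1_floor below 0.008 m or horizontal distance between objective_50_centre and cup_2_floor below 0.008 m or horizontal distance between objective_50_centre and cup_3_floor below 0.008 m or horizontal distance between objective_50_centre and cup_4_floor below 0.008 m) and horizontal distance between objective_50_centre and end_stop_top between 0.07 and 0.124 m and height (world z) of objective_50_centre between 0.046 and 0.052 m and (horizontal distance between objective_60_centre and cup_1_floor below 0.008 m or horizontal distance between objective_60_centre and cup_2_floor below 0.008 m or horizontal distance between objective_60_centre and cup_3_floor below 0.008 m or horizontal distance between objective_60_centre and cup_4_floor below 0.008 m) and horizontal distance between objective_60_centre and end_stop_top between 0.124 and 0.178 m and height (world z) of objective_60_centre between 0.051 and 0.057 m and (horizontal distance between objective_70_centre and cup_1_floor below 0.008 m or horizontal distance between objective_70_centre and cup_2_floor below 0.008 m or horizontal distance between objective_70_centre and cup_3_floor below 0.008 m or horizontal distance between objective_70_centre and cup_4_floor below 0.008 m) and horizontal distance between objective_70_centre and end_stop_top between 0.178 and 0.232 m and height (world z) of objective_70_centre between 0.056 and 0.062 m); the robot touches nothing.
It fails at once if an objective is tipped over (leans more than 0.7 rad) (angle between any of objective_40_centre, objective_50_centre, objective_60_centre, objective_70_centre's own z axis and vertical above 0.7 rad).
It also fails if it takes over 109 s, if anything falls off the work surface, if the arm or the gripper's body presses on something with over 40 N, if the wrist force passes 120 N, or if a joint passes its speed limit or range.

ROBOT

A 6-joint arm with a two-finger parallel gripper is mounted at the origin on a cart in front of the work surface, level with it; the furniture and walls round the work are solid. World frame = base frame: x ahead of the robot, y to its left, z up, the work surface at z = 0. Lengths are in m, angles in rad, forces in N, time in s.
With the tool pointing down it reaches from about 0.35 to 0.975 m from the base axis. Payload 4.9 kg.
Tool frame: the origin (TCP) lies on the centre line of the jaws, within the pads' length; the fingertips stand 25 mm ahead of it and the grasp point (between the pads) lies 6 mm ahead of it; z points along the fingers, y is the line along which they close (so a half turn about z gives the same grasp; the last joint's range is limited). The gripper opens to 85 mm and grips with 20 to 120 N. Pads are 22 mm wide; open, the fingers measure 114 mm over their backs; the gripper's body (76 mm by 85 mm) begins 54 mm behind the grasp point. The pads swing forward as they close: fully open they stand 13 mm farther back than shut.
Start: joints at [-1.251, 0.053, 1.613, -0, 1.476, -0.119], TCP at [0.266, -0.566, 0.256] pointing down, gripper open.
Joint ranges: [-3.01, 3.01], [-1.01, 2.22], [0.06, 2.58], [-1.02, 4.17], [0.09, 2.62], [-3.14, 3.14]. Speed limits (rad/s): [2.57, 2.57, 3.14, 3.14, 3.14, 3.14].

INTERFACE

Orientations are given as a rotation vector (axis times angle).
In Python, from bench import manip gives the robot as it stands. The module is installed in compiled form; this text tells all that it offers.
- The arm moves only by the tool carry_out, never from a script. Its argument "increments" is a list of rows, each an object of numbers: "dx", "dy", "dz": the shift along the tool's x, y, z as a fraction of full scale; "ax", "ay", "az": the turn, a rotation vector about the tool's x, y, z as a fraction of full scale; "grip": the opening, from 0 (shut) to 1 (fully open). A call has 1 to 8 rows; each row shifts and turns the commanded pose from where the row before left it, along the tool's axes as they then stand; what a row does not reach is not made up. Full scale, the value 1, is 30 mm for a shift and 0.15 rad for a turn. A row lasts 1/10 s, in which the tool goes at most 50 mm and 8.59 degrees, less where a joint would pass 70% of its speed; a pose out of reach is approached as far as the arm can. A call with a number of a shift or a turn outside -1 to 1 is refused whole. A call with a gripper value outside its range is refused whole. The fingers move at their own pace and stop on an object; "newtons" is the grip in N (left out, the last holds). Time passes only in rows, so rows that do not move let the fingers close. It gives the time, the measured TCP pose, the force, the opening and the grip force at its end, in the units of the state.
- manip.read_state(): the state, without advancing time (a new reading comes with each control period).
- manip.read_camera(name): name is "side" or "top" or "wrist"; returns the picture (400x640x3 uint8, red, green, blue); there is no depth.
- manip.calibration(name): a dict with "vertical_fov" (degrees; the focal length in pixels is half the picture's height over the tangent of half this angle, whatever the lens; pixels are square), "cx", "cy" (the principal point, pixels), "R" (3x3) and "t" (3): a world point X has camera coordinates R X + t; the wrist camera has in their place "hand_eye" (4x4, takes a point from camera to tool coordinates, whose origin is the TCP and whose axes are the flange's). Camera axes: x right, y down, z forward; pixel columns grow to the right and rows downward; lengths in m; the calibration is good to about 2 mm. A picture is of the moment at which its call begins: read the wrist's pose just before it. calibration takes no time and is no camera call.
- manip.sign_off(): hands the job in; it is judged then, once.
The state is a dict: "time": time; "joint_pos": joint angles; "dq": joint speeds; "tau": joint torques, N m; "tcp_pos": TCP position; "ee_rot": TCP orientation; "contact_force": force on the tool from outside, world axes, zero at the start; "ft_torque": the same for the moment, N m; "finger_gap": finger opening in m; "grasp_force": force on a finger pad.
Only numpy, scipy, OpenCV 4.12 (cv2) and the standard library are available. Lean on these libraries where they do the work, as an engineer would, in place of code of your own. Each camera call takes 0.05 s, during which the arm holds its last target. There are 200 camera calls.

## Working session

There is one attempt and no reset: what is moved stays moved. The work goes in short steps, Python scripts to look and compute and a tool call to move; the robot and the scene stay as the last step left them, time stands still between calls to the robot, and variables do not carry over. Pictures are saved under pics/ and viewed, at most 14 in all, crops included, and the job is handed in when it is done.

Besides the shell and the picture viewer there is one more tool, called after ">>>" by a JSON object that holds its "method" and its "body", one argument or row to a line. carry_out: Moves the arm, as the interface text tells. Shift numbers are shares of 30 mm and turn numbers shares of 0.15 rad, none past 1 either way. Its arguments: {"type":"object","properties":{"increments":{"type":"array","items":{"type":"object","properties":{"dx":{"type":"number"},"dy":{"type":"number"},"dz":{"type":"number"},"ax":{"type":"number"},"ay":{"type":"number"},"az":{"type":"number"},"grip":{"type":"number"}}}},"newtons":{"type":"number"}},"required":["increments"]}

```bash
mkdir -p pics; python3 - <<'E'
from bench import manip
import cv2
for n in("top","side"):
    cv2.imwrite(f"pics/{n}0.png",manip.read_camera(n)[:,:,::-1])
    print(n,manip.calibration(n))
print(manip.calibration("wrist"));print(manip.read_state())
E
```

```text
top {'vertical_fov': 57.94244515589093, 'cx': 324.3730765071274, 'cy': 201.0938492163629, 'R': array([[ 0.01368244, -0.99986551, -0.00904171],
       [-0.99487899, -0.01270746, -0.10027123],
       [ 0.10014285,  0.01036736, -0.99491906]]), 't': array([-0.05737992,  0.54431717,  1.0753491 ])}
side {'vertical_fov': 53.57195698021877, 'cx': 317.77878902016727, 'cy': 205.7997625981051, 'R': array([[ 0.9953624 , -0.09617398,  0.00206341],
       [-0.0524629 , -0.56069948, -0.8263557 ],
       [ 0.08063087,  0.82241514, -0.56314474]]), 't': array([-0.54058338,  0.04681828,  1.09898472])}
{'vertical_fov': 66.76330490067163, 'cx': 314.2405269984204, 'cy': 199.1017421597529, 'hand_eye': array([[-3.53430151e-04, -9.57574736e-01, -2.88184836e-01,
         7.29228297e-02],
       [ 9.99999848e-01, -4.60340221e-04,  3.03208419e-04,
         7.92467241e-04],
       [-4.23007793e-04, -2.88184685e-01,  9.57574753e-01,
        -1.17429262e-01],
       [ 0.00000000e+00,  0.00000000e+00,  0.00000000e+00,
         1.00000000e+00]])}
{'time': 0.1, 'joint_pos': array([-1.25094592e+00,  5.32908124e-02,  1.61419143e+00,  1.31396739e-05,
        1.47601472e+00, -1.19002092e-01]), 'dq': array([ 0.0006234 , -0.00176207, -0.00383633,  0.00100999, -0.00041066,
       -0.000859  ]), 'tau': array([-1.66078986e-03, -3.94902813e+01, -3.71365535e+01, -2.29030702e-04,
        3.89813547e-03, -1.18711986e-05]), 'tcp_pos': array([ 0.265396  , -0.56526257,  0.25516519]), 'ee_rot': array([-3.06441497e+00, -6.83414795e-01,  2.79281321e-04]), 'contact_force': array([-0.12708188, -0.21760509,  0.26979768]), 'ft_torque': array([ 0.03443643, -0.0426457 ,  0.02568136]), 'grasp_force': 0.0, 'finger_gap': 0.08526622278893989}
```

View pics/top0.png

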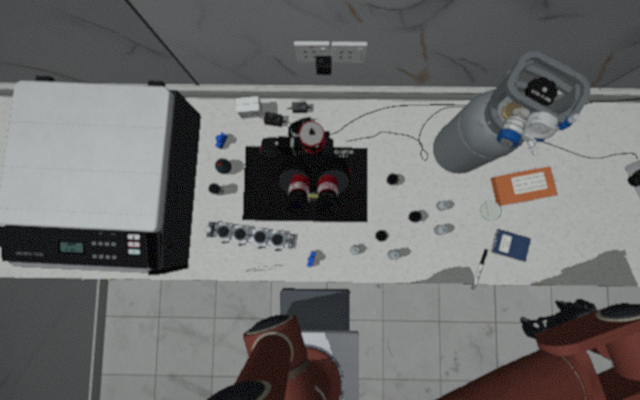

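View pics/side0.png

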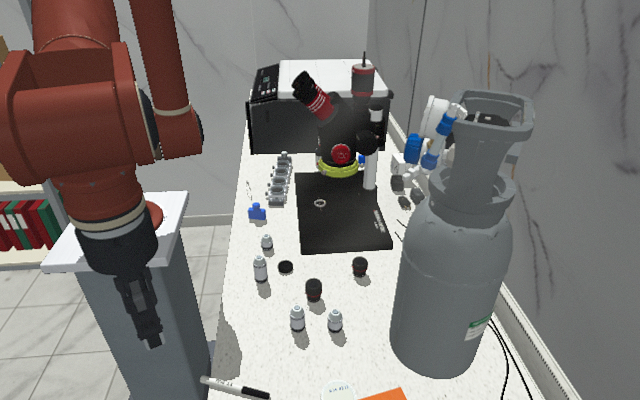

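The top view shows four metal objectives near (445,205), (442,230), (394,254) and (358,249), with the rail from (208,230) to (296,240). The side view shows the same objectives at (335,320), (297,318), (260,268) and (267,242). I'll enlarge both.

```bash
cat > h.py <<'E'
from bench import manip
import numpy as np, cv2
from scipy.spatial.transform import Rotation as Ro
def cam(n,st=None):
    c=manip.calibration(n); f=200/np.tan(np.radians(c["vertical_fov"]/2))
    K=np.array([[f,0,c["cx"]],[0,f,c["cy"]],[0,0,1]])
    if n!="wrist": return K,c["R"],c["t"]
    H=c["hand_eye"]; Rt=Ro.from_rotvec(st["ee_rot"]).as_matrix()
    R=(Rt@H[:3,:3]); p=Rt@H[:3,3]+st["tcp_pos"]
    return K,R.T,-R.T@p
def back(C,u,v,z):
    K,R,t=C; d=R.T@np.linalg.solve(K,[u,v,1]); o=-R.T@t
    return o+d*(z-o[2])/d[2]
def proj(C,X):
    K,R,t=C; p=K@(R@np.asarray(X)+t); return p[:2]/p[2]
def snap(name):
    st=manip.read_state(); im=manip.read_camera("wrist")
    cv2.imwrite(f"pics/{name}.png",im[:,:,::-1]); np.save(f"pics/{name}.npy",np.r_[st["tcp_pos"],st["ee_rot"]])
    return st
def load(name):
    a=np.load(f"pics/{name}.npy"); return cam("wrist",dict(tcp_pos=a[:3],ee_rot=a[3:]))
E
python3 - <<'E'
from h import *
t=cv2.imread("pics/top0.png");s=cv2.imread("pics/side0.png")
a=cv2.resize(t[215:260,200:300],(800,360),interpolation=cv2.INTER_CUBIC)
b=cv2.resize(s[225:345,240:360],(400,400),interpolation=cv2.INTER_CUBIC)
c=cv2.resize(s[145:225,240:320],(400,400),interpolation=cv2.INTER_CUBIC)
o=np.vstack([a[:200*1+100:1][:0],cv2.resize(a,(800,200)) if 0 else a[40:240],np.hstack([b,c])])
cv2.imwrite("pics/crop1.png",o)
C=cam("top");S=cam("side")
for u,v in[(445,205),(442,230),(394,254),(358,249)]: print(back(C,u,v,.05),proj(S,back(C,u,v,.05)))
for u,v in[(223,231),(241,234),(260,237),(278,239),(211,230),(294,240)]: print(back(C,u,v,.03),proj(S,back(C,u,v,.03)))
E
```

```text
[ 0.53562642 -0.40952887  0.05      ] [334.11492868 311.32670393]
[ 0.46130511 -0.39922801  0.05      ] [295.97092254 310.03766929]
[ 0.38904115 -0.25721943  0.05      ] [260.61808888 263.31969859]
[ 0.40214245 -0.15142429  0.05      ] [266.92137607 233.85417639]
[0.44986444 0.25532003 0.03      ] [282.79492122 162.63412004]
[0.44156856 0.20040325 0.03      ] [280.62544292 170.73769006]
[0.43333524 0.14260375 0.03      ] [278.32845016 179.90914456]
[0.42807922 0.0880523  0.03      ] [276.83078389 189.20624972]
[0.45238858 0.29187291 0.03      ] [283.2817662  157.58063989]
[0.42574537 0.0397053  0.03      ] [276.20934686 198.0178185 ]
```

View pics/crop1.png

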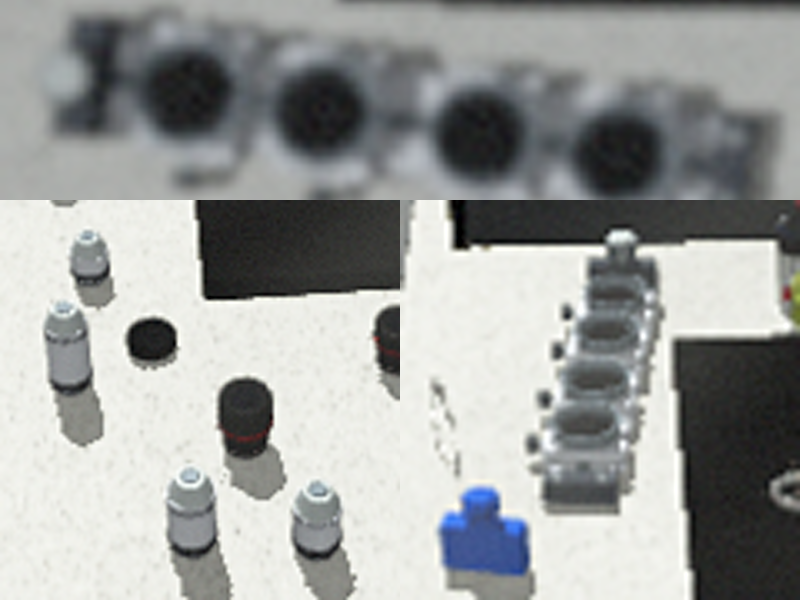

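The end stop is at the +y (left) end of the rail. The objectives by (x, y) are: 40 at (0.40,-0.15), 70 at (0.39,-0.26), 60 at (0.46,-0.40) and 50 at (0.54,-0.41). I'll turn the gripper across the rail and take an overview with the wrist camera.

>>> {"method": "carry_out", "body": {
  "increments": [
    {"dx":1,"az":-0.95},
    {"dx":1,"az":-0.95},
    {"dx":1,"az":-0.95},
    {"dx":1,"az":-0.95},
    {"dx":1,"az":-0.95},
    {"dx":1,"az":-0.95},
    {"dx":1,"az":-0.97},
    {"dx":1}
  ]
}}

```text
invalid input at $.increments[0]: expected keys dx, dy, dz, ax, ay, az, grip
```

>>> {"method": "carry_out", "body": {
  "increments": [
    {"dx":0.8,"dy":0.2},
    {"dx":0.8,"dy":0.2},
    {"dx":0.8,"dy":0.2},
    {},
    {}
  ]
}}

```text
invalid input at $.increments[0]: expected keys dx, dy, dz, ax, ay, az, grip
```

```bash
python3 - <<'E'
from h import *
st=snap("w1");print(st["time"],st["tcp_pos"],st["ee_rot"])
C=load("w1")
for X in([.402,-.151,.04],[.389,-.257,.07],[.461,-.399,.06],[.536,-.41,.05]): print(proj(C,X))
E
```

```text
0.1 [ 0.265396   -0.56526257  0.25516519] [-3.06441497e+00 -6.83414795e-01  2.79281321e-04]
[ -65.70725861 -175.35740192]
[  28.36453769 -115.43265972]
[ 231.37741499 -114.5456546 ]
[ 281.17176121 -205.93954742]
```

View pics/w1.png

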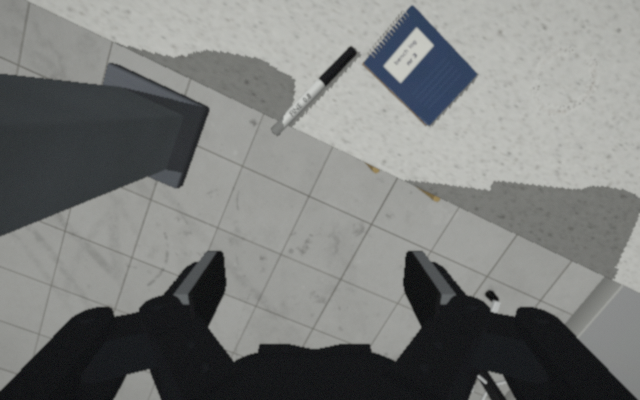

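The calls were refused because every key is required, so the arm hasn't moved. The picture shows only the floor, a marker and a notebook. I'll send the moves again with all keys.

>>> {"method": "carry_out", "body": {
  "increments": [
    {"dx":1,"dy":0,"dz":0,"ax":0,"ay":0,"az":-0.95,"grip":1},
    {"dx":1,"dy":0,"dz":0,"ax":0,"ay":0,"az":-0.95,"grip":1},
    {"dx":1,"dy":0,"dz":0,"ax":0,"ay":0,"az":-0.95,"grip":1},
    {"dx":1,"dy":0,"dz":0,"ax":0,"ay":0,"az":-0.95,"grip":1},
    {"dx":1,"dy":0,"dz":0,"ax":0,"ay":0,"az":-0.95,"grip":1},
    {"dx":1,"dy":0,"dz":0,"ax":0,"ay":0,"az":-0.95,"grip":1},
    {"dx":1,"dy":0,"dz":0,"ax":0,"ay":0,"az":-0.97,"grip":1},
    {"dx":1,"dy":0,"dz":0,"ax":0,"ay":0,"az":0,"grip":1}
  ]
}}

```text
time: 0.95
tcp_pos: [0.4004, -0.3811, 0.2558]
ee_rot: [-2.359, -2.073, -0.0]
contact_force: [-1.0, 0.5, -0.2]
finger_gap: 0.0852
grasp_force: 0.0
```

>>> {"method": "carry_out", "body": {
  "increments": [
    {"dx":0.8,"dy":0.2,"dz":0,"ax":0,"ay":0,"az":0,"grip":1},
    {"dx":0.8,"dy":0.2,"dz":0,"ax":0,"ay":0,"az":0,"grip":1},
    {"dx":0.8,"dy":0.2,"dz":0,"ax":0,"ay":0,"az":0,"grip":1},
    {"dx":0,"dy":0,"dz":0,"ax":0,"ay":0,"az":0,"grip":1},
    {"dx":0,"dy":0,"dz":0,"ax":0,"ay":0,"az":0,"grip":1}
  ]
}}

```text
time: 1.45
tcp_pos: [0.4273, -0.3133, 0.2561]
ee_rot: [-2.362, -2.072, 0.001]
contact_force: [-0.9, 0.5, -0.2]
finger_gap: 0.0854
grasp_force: 0.0
```

```bash
python3 - <<'E'
from h import *
st=snap("w2");print(st["time"],st["tcp_pos"],st["ee_rot"])
C=load("w2")
for X in([.402,-.151,.04],[.389,-.257,.07],[.461,-.399,.06],[.536,-.41,.05]): print(proj(C,X))
E
```

```text
1.45 [ 0.42725017 -0.31328575  0.25609849] [-2.36155059e+00 -2.07181919e+00  7.69775592e-04]
[266.73941685  16.06634727]
[267.99751833 130.72477058]
[353.65207014 248.55038745]
[417.5498063  245.64903724]
```

View pics/w2.png

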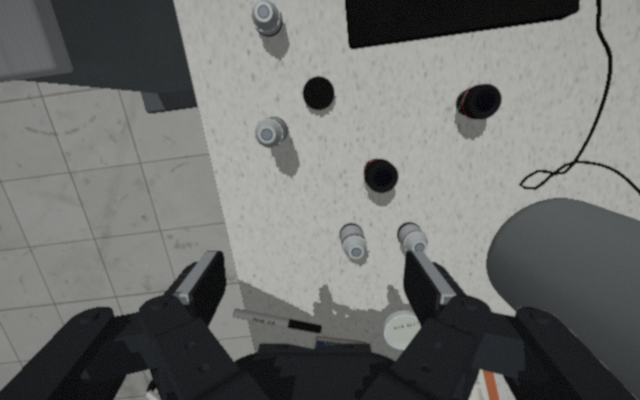

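The wrist view shows the objective tops at about (264,9) for the 40, (267,133) for the 70, (355,252) for the 60 and (416,245) for the 50. I'll work out the approach to the 40.

```bash
cat >> h.py <<'E'
def delta(target,st=None):
    st=st or manip.read_state(); R=Ro.from_rotvec(st["ee_rot"])
    return np.round(R.inv().apply(np.asarray(target)-st["tcp_pos"])/.03,2)
E
python3 - <<'E'
from h import *
C=load("w2")
for L,u,v in((40,264,9),(70,267,133),(60,355,252),(50,416,245)):
    X=back(C,u,v,L/1000);print(L,X)
    if L==40: print(delta([X[0],X[1],.13]))
E
```

```text
40 [ 0.40043394 -0.14471031  0.04      ]
[ 5.47 -1.62  4.2 ]
70 [ 0.38765081 -0.25902239  0.07      ]
60 [ 0.46211826 -0.4034953   0.06      ]
50 [ 0.53423712 -0.40893356  0.05      ]
```

>>> {"method": "carry_out", "body": {
  "increments": [
    {"dx":1,"dy":-0.3,"dz":0.5,"ax":0,"ay":0,"az":0,"grip":1},
    {"dx":1,"dy":-0.3,"dz":0.5,"ax":0,"ay":0,"az":0,"grip":1},
    {"dx":1,"dy":-0.3,"dz":0.6,"ax":0,"ay":0,"az":0,"grip":1},
    {"dx":1,"dy":-0.3,"dz":0.6,"ax":0,"ay":0,"az":0,"grip":1},
    {"dx":0.8,"dy":-0.2,"dz":0.8,"ax":0,"ay":0,"az":0,"grip":1},
    {"dx":0.6,"dy":-0.2,"dz":0.8,"ax":0,"ay":0,"az":0,"grip":1},
    {"dx":0,"dy":0,"dz":0.4,"ax":0,"ay":0,"az":0,"grip":1},
    {"dx":0,"dy":0,"dz":0,"ax":0,"ay":0,"az":0,"grip":1}
  ]
}}

```text
time: 2.3
tcp_pos: [0.3998, -0.1467, 0.1285]
ee_rot: [-2.361, -2.068, 0.003]
contact_force: [-0.7, 0.2, -0.5]
finger_gap: 0.0855
grasp_force: 0.0
```

```bash
python3 - <<'E'
from h import *
st=snap("w3");print(st["time"],st["tcp_pos"],st["ee_rot"])
C=load("w3"); print(proj(C,[.4004,-.1447,.04]))
R=Ro.from_rotvec(st["ee_rot"]); print(proj(C,st["tcp_pos"]+R.apply([0,0,.006])), proj(C,st["tcp_pos"]+R.apply([0,0,.09])))
E
```

```text
2.3 [ 0.3998475  -0.14670447  0.12848637] [-2.360674   -2.06817944  0.00250937]
[314.89963052 210.35268664]
[313.8480577  272.70993588] [314.08934786 212.27613209]
```

View pics/w3.png

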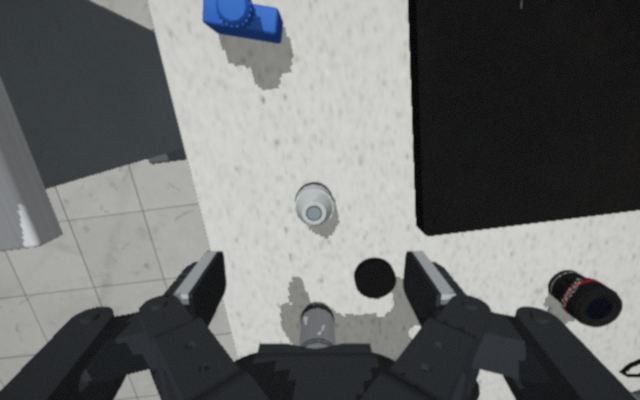

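The lens is at (314,213), right on the tool axis, so I'll descend and grip.

>>> {"method": "carry_out", "body": {
  "increments": [
    {"dx":0,"dy":0,"dz":0.9,"ax":0,"ay":0,"az":0,"grip":1},
    {"dx":0,"dy":0,"dz":0.9,"ax":0,"ay":0,"az":0,"grip":1},
    {"dx":0,"dy":0,"dz":0.8,"ax":0,"ay":0,"az":0,"grip":1},
    {"dx":0,"dy":0,"dz":0.5,"ax":0,"ay":0,"az":0,"grip":0.8},
    {"dx":0,"dy":0,"dz":0,"ax":0,"ay":0,"az":0,"grip":0.6},
    {"dx":0,"dy":0,"dz":0,"ax":0,"ay":0,"az":0,"grip":0.5},
    {"dx":0,"dy":0,"dz":0,"ax":0,"ay":0,"az":0,"grip":0.5}
  ],
  "newtons": 40
}}

```text
time: 3.05
tcp_pos: [0.4025, -0.1479, 0.0393]
ee_rot: [2.361, 2.068, 0.002]
contact_force: [-0.5, 0.6, -0.1]
finger_gap: 0.0428
grasp_force: 0.0
```

>>> {"method": "carry_out", "body": {
  "increments": [
    {"dx":0,"dy":0,"dz":0,"ax":0,"ay":0,"az":0,"grip":0.3},
    {"dx":0,"dy":0,"dz":0,"ax":0,"ay":0,"az":0,"grip":0},
    {"dx":0,"dy":0,"dz":0,"ax":0,"ay":0,"az":0,"grip":0},
    {"dx":0,"dy":0,"dz":0,"ax":0,"ay":0,"az":0,"grip":0},
    {"dx":0,"dy":0,"dz":0,"ax":0,"ay":0,"az":0,"grip":0},
    {"dx":0,"dy":0,"dz":0,"ax":0,"ay":0,"az":0,"grip":0}
  ]
}}

```text
time: 3.65
tcp_pos: [0.4021, -0.1474, 0.0391]
ee_rot: [2.36, 2.069, 0.001]
contact_force: [-1.1, -0.5, 5.9]
finger_gap: 0.0277
grasp_force: 39.3
```

```bash
python3 - <<'E'
from h import *
st=snap("w4"); im=cv2.imread("pics/w4.png"); s=manip.read_camera("side")[:,:,::-1]
cv2.imwrite("pics/w4c.png",np.hstack([cv2.resize(im[180:340,200:440],(480,320)),cv2.resize(s[190:270,220:300],(320,320),interpolation=cv2.INTER_CUBIC)]))
print(st["tcp_pos"],st["contact_force"])
E
```

```text
[ 0.40208661 -0.14739173  0.0390805 ] [-1.10510602 -0.53243448  5.9181028 ]
```

View pics/w4c.png

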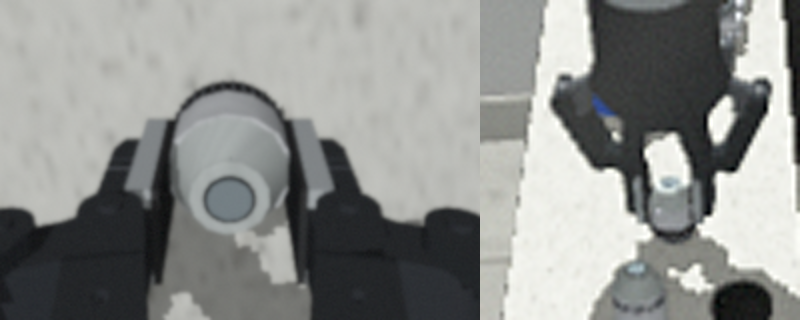

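The grip is centred: the lens is at about (315,280) and the object sits between the pads. I'll lift and carry it to where the wrist camera can see the cups.

>>> {"method": "carry_out", "body": {
  "increments": [
    {"dx":0,"dy":0,"dz":-0.5,"ax":0,"ay":0,"az":0,"grip":0},
    {"dx":0,"dy":0,"dz":-0.8,"ax":0,"ay":0,"az":0,"grip":0},
    {"dx":0.2,"dy":0,"dz":-0.8,"ax":0,"ay":0,"az":0,"grip":0},
    {"dx":0.5,"dy":-0.1,"dz":-0.8,"ax":0,"ay":0,"az":0,"grip":0},
    {"dx":0.8,"dy":-0.1,"dz":-0.8,"ax":0,"ay":0,"az":0,"grip":0},
    {"dx":0.8,"dy":-0.1,"dz":-0.8,"ax":0,"ay":0,"az":0,"grip":0},
    {"dx":0.8,"dy":-0.1,"dz":-0.8,"ax":0,"ay":0,"az":0,"grip":0},
    {"dx":0.8,"dy":-0.1,"dz":-0.6,"ax":0,"ay":0,"az":0,"grip":0}
  ],
  "newtons": 40
}}

```text
time: 4.55
tcp_pos: [0.4016, -0.0277, 0.2163]
ee_rot: [2.361, 2.069, 0.003]
contact_force: [0.8, -0.9, -0.7]
finger_gap: 0.0279
grasp_force: 39.6
```

>>> {"method": "carry_out", "body": {
  "increments": [
    {"dx":0.9,"dy":-0.1,"dz":0,"ax":0,"ay":0,"az":0,"grip":0},
    {"dx":0.9,"dy":-0.1,"dz":0,"ax":0,"ay":0,"az":0,"grip":0},
    {"dx":0.9,"dy":-0.1,"dz":0,"ax":0,"ay":0,"az":0,"grip":0},
    {"dx":0.9,"dy":-0.1,"dz":0,"ax":0,"ay":0,"az":0,"grip":0},
    {"dx":0.7,"dy":0,"dz":0,"ax":0,"ay":0,"az":0,"grip":0},
    {"dx":0.4,"dy":0,"dz":0,"ax":0,"ay":0,"az":0,"grip":0},
    {"dx":0,"dy":0,"dz":0,"ax":0,"ay":0,"az":0,"grip":0},
    {"dx":0,"dy":0,"dz":0,"ax":0,"ay":0,"az":0,"grip":0}
  ]
}}

```text
time: 5.35
tcp_pos: [0.4079, 0.1124, 0.2142]
ee_rot: [2.362, 2.071, -0.001]
contact_force: [-0.2, -0.0, -0.0]
finger_gap: 0.0278
grasp_force: 39.6
```

```bash
python3 - <<'E'
from h import *
st=snap("w5");print(st["time"],st["tcp_pos"],st["ee_rot"],st["finger_gap"],st["contact_force"])
C=load("w5")
for x,y in((.450,.255),(.4416,.2004),(.4333,.1426),(.428,.088)): print(proj(C,[x,y,.03]))
E
```

```text
5.35 [0.4079356  0.11241199 0.21422637] [ 2.36217378e+00  2.07074136e+00 -8.46829346e-04] 0.02776967886771272 [-0.20900515 -0.03967572 -0.03334371]
[340.3375605   19.28750397]
[337.62574431  86.08122171]
[335.66442682 148.98002955]
[336.43004812 201.93047896]
```

View pics/w5.png

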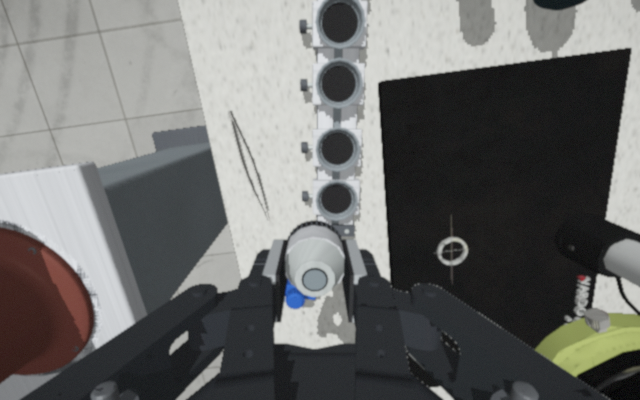

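The four cups appear at about (340,21), (338,84), (337,148) and (336,200), and the rail runs straight up the image. I'll refine the centres by thresholding.

```bash
python3 - <<'E'
from h import *
C=load("w5"); im=cv2.imread("pics/w5.png",0)
m=np.zeros_like(im);m[:222,314:362]=(im[:222,314:362]<75)*255
m=cv2.morphologyEx(m,cv2.MORPH_OPEN,np.ones((5,5)))
n,_,s,c=cv2.connectedComponentsWithStats(m)
P=[]
for i in range(1,n):
    if s[i,4]>300:
        X=back(C,*c[i],.025);P.append(X);print(s[i],c[i].round(1),X.round(4))
P=np.array(P);print(np.linalg.norm(np.diff(P,axis=0),axis=1),np.arctan2(*(P[0]-P[-1])[:2]))
np.save("cups.npy",P)
print(delta([*P[0][:2],.12]))
E
```

```text
[ 322    0   35   42 1148] [339.2  21.1] [0.4494 0.2549 0.025 ]
[322  65  33  36 963] [337.9  82.5] [0.4426 0.2038 0.025 ]
[322 132  31  32 802] [336.7 147.4] [0.4348 0.1434 0.025 ]
[322 184  29  29 679] [335.8 198. ] [0.428  0.0908 0.025 ]
[0.05153259 0.06093635 0.05301831] 0.129529421733873
[4.9  0.74 3.14]
```

>>> {"method": "carry_out", "body": {
  "increments": [
    {"dx":0.9,"dy":0.15,"dz":0.3,"ax":0,"ay":0,"az":0,"grip":0},
    {"dx":0.9,"dy":0.15,"dz":0.5,"ax":0,"ay":0,"az":0,"grip":0},
    {"dx":0.9,"dy":0.15,"dz":0.6,"ax":0,"ay":0,"az":0,"grip":0},
    {"dx":0.9,"dy":0.15,"dz":0.6,"ax":0,"ay":0,"az":0,"grip":0},
    {"dx":0.8,"dy":0.14,"dz":0.6,"ax":0,"ay":0,"az":0,"grip":0},
    {"dx":0.5,"dy":0,"dz":0.54,"ax":0,"ay":0,"az":0,"grip":0},
    {"dx":0,"dy":0,"dz":0,"ax":0,"ay":0,"az":0,"grip":0},
    {"dx":0,"dy":0,"dz":0,"ax":0,"ay":0,"az":0,"grip":0}
  ]
}}

```text
time: 6.2
tcp_pos: [0.4494, 0.2546, 0.12]
ee_rot: [2.363, 2.07, -0.002]
contact_force: [-0.8, -0.2, -1.0]
finger_gap: 0.0275
grasp_force: 39.6
```

```bash
cat >> h.py <<'E'
def ray_tool(u,v,ztool):
    "tool-frame point on pixel ray at tool z"
    c=manip.calibration("wrist");K=cam("wrist",manip.read_state())[0];H=c["hand_eye"]
    d=H[:3,:3]@np.linalg.solve(K,[u,v,1]);return H[:3,3]+d*(ztool-H[2,3])/d[2]
E
python3 - <<'E'
from h import *
st=snap("w6");P=np.load("cups.npy")
print(st["time"],st["tcp_pos"],ray_tool(315,280,-.001),delta([*P[0][:2],.063]))
E
```

```text
6.2 [0.44937038 0.25463907 0.1199896 ] [ 0.00052629  0.00051644 -0.001     ] [ 0.01 -0.02  1.93]
```

View pics/w6.png

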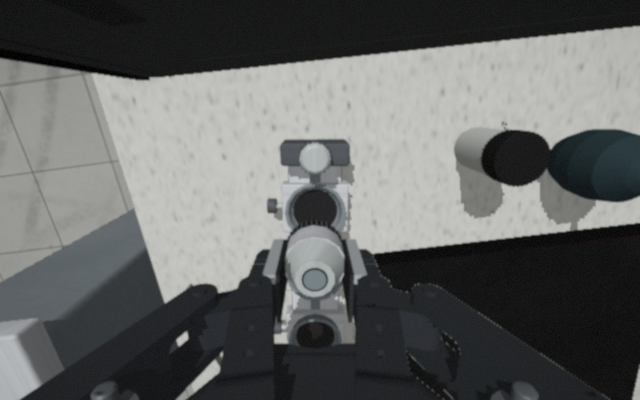

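The cup is visible straight below at about (316,208), with the stop screw beyond it at (315,157). I'll lower the objective.

>>> {"method": "carry_out", "body": {
  "increments": [
    {"dx":0,"dy":0,"dz":0.6,"ax":0,"ay":0,"az":0,"grip":0},
    {"dx":0,"dy":0,"dz":0.6,"ax":0,"ay":0,"az":0,"grip":0},
    {"dx":0,"dy":0,"dz":0.4,"ax":0,"ay":0,"az":0,"grip":0},
    {"dx":0,"dy":0,"dz":0.2,"ax":0,"ay":0,"az":0,"grip":0},
    {"dx":0,"dy":0,"dz":0.06,"ax":0,"ay":0,"az":0,"grip":0},
    {"dx":0,"dy":0,"dz":0,"ax":0,"ay":0,"az":0,"grip":0}
  ]
}}

```text
time: 6.85
tcp_pos: [0.4497, 0.2555, 0.0649]
ee_rot: [2.363, 2.07, 0.001]
contact_force: [0.6, 0.8, -0.7]
finger_gap: 0.0274
grasp_force: 39.6
```

>>> {"method": "carry_out", "body": {
  "increments": [
    {"dx":0,"dy":0,"dz":0.06,"ax":0,"ay":0,"az":0,"grip":0},
    {"dx":0,"dy":0,"dz":0.03,"ax":0,"ay":0,"az":0,"grip":0},
    {"dx":0,"dy":0,"dz":0,"ax":0,"ay":0,"az":0,"grip":0}
  ]
}}

```text
time: 7.15
tcp_pos: [0.4501, 0.256, 0.0631]
ee_rot: [2.362, 2.071, 0.002]
contact_force: [-1.6, -1.6, 4.8]
finger_gap: 0.0277
grasp_force: 40.3
```

The foot is on the floor (4.8 N). I'll release and rise.

>>> {"method": "carry_out", "body": {
  "increments": [
    {"dx":0,"dy":0,"dz":0,"ax":0,"ay":0,"az":0,"grip":0.38},
    {"dx":0,"dy":0,"dz":0,"ax":0,"ay":0,"az":0,"grip":0.45},
    {"dx":0,"dy":0,"dz":0,"ax":0,"ay":0,"az":0,"grip":0.55},
    {"dx":0,"dy":0,"dz":-0.4,"ax":0,"ay":0,"az":0,"grip":0.6},
    {"dx":0,"dy":0,"dz":-0.7,"ax":0,"ay":0,"az":0,"grip":0.6},
    {"dx":0,"dy":0,"dz":-1,"ax":0,"ay":0,"az":0,"grip":0.6},
    {"dx":0,"dy":0,"dz":-1,"ax":0,"ay":0,"az":0,"grip":0.6},
    {"dx":-0.5,"dy":0,"dz":-1,"ax":0,"ay":0,"az":0,"grip":0.6}
  ]
}}

```text
time: 7.95
tcp_pos: [0.4474, 0.2414, 0.1868]
ee_rot: [2.361, 2.072, 0.002]
contact_force: [-0.6, 1.0, 0.6]
finger_gap: 0.0512
grasp_force: 0.0
```

```bash
python3 - <<'E'
from h import *
S=cam("side")
for p in((392,345),(400,365),(440,374)): print(back(S,*p,0))
st=manip.read_state();print(st["tcp_pos"],st["time"],delta([.42,-.18,.2]))
R=Ro.from_rotvec(st["ee_rot"]);print(np.round(R.inv().apply(np.array([.534,-.409,.14])-[.42,-.18,.2])/.03,2))
st=snap("w7")
im=cv2.imread("pics/w7.png");cv2.imwrite("pics/w7c.png",cv2.resize(im,None,fx=.8,fy=.8))
E
```

```text
[ 6.43923494e-01 -4.60590794e-01 -1.11022302e-16]
[ 0.64782734 -0.50470023  0.        ]
[ 0.71546317 -0.52952478  0.        ]
[0.447406   0.24140394 0.18683302] 7.95 [-14.05   0.91  -0.45]
[-7.08  4.76  2.  ]
```

View pics/w7c.png

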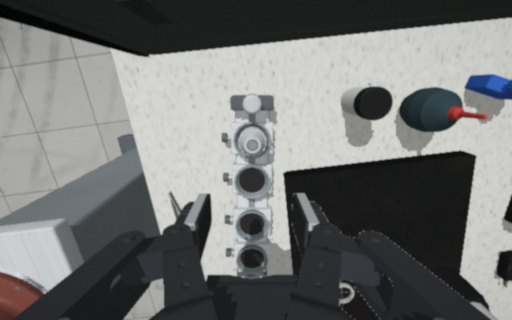

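The 40 stands in the cup next to the stop. Now I'll fetch the 50, keeping clear of the microscope.

>>> {"method": "carry_out", "body": {
  "increments": [
    {"dx":-1,"dy":0,"dz":-0.2,"ax":0,"ay":0,"az":0,"grip":0.7},
    {"dx":-1,"dy":0,"dz":-0.2,"ax":0,"ay":0,"az":0,"grip":0.7},
    {"dx":-1,"dy":0,"dz":0,"ax":0,"ay":0,"az":0,"grip":0.7},
    {"dx":-1,"dy":0,"dz":0,"ax":0,"ay":0,"az":0,"grip":0.7},
    {"dx":-1,"dy":0,"dz":0,"ax":0,"ay":0,"az":0,"grip":0.7},
    {"dx":-1,"dy":0,"dz":0,"ax":0,"ay":0,"az":0,"grip":0.7},
    {"dx":-1,"dy":0,"dz":0,"ax":0,"ay":0,"az":0,"grip":0.7},
    {"dx":-1,"dy":0,"dz":0,"ax":0,"ay":0,"az":0,"grip":0.7}
  ]
}}

```text
time: 8.8
tcp_pos: [0.4156, 0.0017, 0.1974]
ee_rot: [2.362, 2.07, 0.001]
contact_force: [0.6, -0.5, -0.5]
finger_gap: 0.0602
grasp_force: 0.0
```

>>> {"method": "carry_out", "body": {
  "increments": [
    {"dx":-1,"dy":0,"dz":0,"ax":0,"ay":0,"az":0,"grip":0.7},
    {"dx":-1,"dy":0,"dz":0,"ax":0,"ay":0,"az":0,"grip":0.7},
    {"dx":-1,"dy":0,"dz":0,"ax":0,"ay":0,"az":0,"grip":0.7},
    {"dx":-1,"dy":0.1,"dz":0,"ax":0,"ay":0,"az":0,"grip":0.7},
    {"dx":-1,"dy":0.2,"dz":0,"ax":0,"ay":0,"az":0,"grip":0.7},
    {"dx":-1,"dy":0.3,"dz":0,"ax":0,"ay":0,"az":0,"grip":0.7},
    {"dx":-1,"dy":0.3,"dz":0,"ax":0,"ay":0,"az":0,"grip":0.7},
    {"dx":-1,"dy":0.5,"dz":0,"ax":0,"ay":0,"az":0,"grip":0.7}
  ]
}}

```text
time: 9.6
tcp_pos: [0.4259, -0.242, 0.1973]
ee_rot: [2.363, 2.069, 0.0]
contact_force: [0.5, 0.9, -0.6]
finger_gap: 0.0601
grasp_force: 0.0
```

```bash
python3 - <<'E'
from h import *
print(manip.read_state()["tcp_pos"],delta([.534,-.409,.13]))
E
```

```text
[ 0.42588428 -0.24201021  0.19730601] [-5.04  4.3   2.25]
```

>>> {"method": "carry_out", "body": {
  "increments": [
    {"dx":-0.9,"dy":0.8,"dz":0.2,"ax":0,"ay":0,"az":0,"grip":0.8},
    {"dx":-0.9,"dy":0.8,"dz":0.2,"ax":0,"ay":0,"az":0,"grip":0.8},
    {"dx":-0.9,"dy":0.8,"dz":0.3,"ax":0,"ay":0,"az":0,"grip":0.8},
    {"dx":-0.9,"dy":0.8,"dz":0.4,"ax":0,"ay":0,"az":0,"grip":0.8},
    {"dx":-0.9,"dy":0.7,"dz":0.5,"ax":0,"ay":0,"az":0,"grip":0.8},
    {"dx":-0.5,"dy":0.4,"dz":0.6,"ax":0,"ay":0,"az":0,"grip":0.8},
    {"dx":0,"dy":0,"dz":0,"ax":0,"ay":0,"az":0,"grip":0.8},
    {"dx":0,"dy":0,"dz":0,"ax":0,"ay":0,"az":0,"grip":0.8}
  ]
}}

```text
time: 10.4
tcp_pos: [0.5339, -0.4059, 0.1304]
ee_rot: [-2.362, -2.069, -0.0]
contact_force: [0.1, -0.5, 0.5]
finger_gap: 0.0681
grasp_force: 0.0
```

```bash
python3 - <<'E'
from h import *
st=snap("w8");C=load("w8");print(st["tcp_pos"],proj(C,[.534,-.409,.05]))
im=cv2.imread("pics/w8.png");cv2.imwrite("pics/w8c.png",im[120:330,180:500])
E
```

```text
[ 0.53392065 -0.4059332   0.13036102] [314.89933682 221.07497041]
```

View pics/w8c.png

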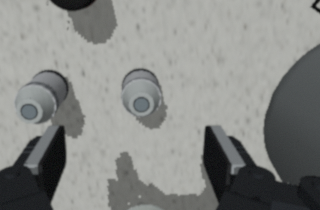

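```bash
python3 - <<'E'
from h import *
C=load("w8");X=back(C,321,224,.05);Y=back(C,216,228,.06);print(X,Y,delta([*X[:2],.041]))
E
```

```text
[ 0.53793373 -0.41171605  0.05      ] [ 0.46859863 -0.40148399  0.06      ] [-0.18  0.15  3.01]
```

The 50's lens is at (321,224), which puts it at (0.538,-0.412). I'll narrow the opening to clear the 60, then descend and grip.

>>> {"method": "carry_out", "body": {
  "increments": [
    {"dx":-0.18,"dy":0.15,"dz":0.2,"ax":0,"ay":0,"az":0,"grip":0.62},
    {"dx":0,"dy":0,"dz":0.6,"ax":0,"ay":0,"az":0,"grip":0.62},
    {"dx":0,"dy":0,"dz":0.8,"ax":0,"ay":0,"az":0,"grip":0.62},
    {"dx":0,"dy":0,"dz":0.8,"ax":0,"ay":0,"az":0,"grip":0.62},
    {"dx":0,"dy":0,"dz":0.5,"ax":0,"ay":0,"az":0,"grip":0.62},
    {"dx":0,"dy":0,"dz":0.2,"ax":0,"ay":0,"az":0,"grip":0.62},
    {"dx":0,"dy":0,"dz":0,"ax":0,"ay":0,"az":0,"grip":0.5},
    {"dx":0,"dy":0,"dz":0,"ax":0,"ay":0,"az":0,"grip":0.4}
  ]
}}

```text
time: 11.25
tcp_pos: [0.5386, -0.4127, 0.0387]
ee_rot: [2.361, 2.07, 0.0]
contact_force: [-0.3, -1.2, 0.1]
finger_gap: 0.0341
grasp_force: 0.0
```

>>> {"method": "carry_out", "body": {
  "increments": [
    {"dx":0,"dy":0,"dz":0,"ax":0,"ay":0,"az":0,"grip":0.3},
    {"dx":0,"dy":0,"dz":0,"ax":0,"ay":0,"az":0,"grip":0},
    {"dx":0,"dy":0,"dz":0,"ax":0,"ay":0,"az":0,"grip":0},
    {"dx":0,"dy":0,"dz":0,"ax":0,"ay":0,"az":0,"grip":0},
    {"dx":0,"dy":0,"dz":0,"ax":0,"ay":0,"az":0,"grip":0}
  ]
}}

```text
time: 11.75
tcp_pos: [0.5388, -0.413, 0.0393]
ee_rot: [2.361, 2.069, 0.0]
contact_force: [0.2, 1.0, 6.4]
finger_gap: 0.0282
grasp_force: 40.0
```

```bash
python3 - <<'E'
from h import *
st=snap("w9");im=cv2.imread("pics/w9.png");cv2.imwrite("pics/w9c.png",im[160:350,180:460]);print(st["tcp_pos"],st["contact_force"],delta([.42,-.2,.2]))
E
```

```text
[ 0.53881821 -0.41296925  0.03925358] [0.20460164 0.95651758 6.43191037] [ 6.51 -4.85 -5.38]
```

View pics/w9c.png

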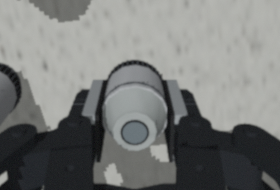

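The 50 is gripped and centred, with the lens at (313,292). I'll lift it and carry it over.

>>> {"method": "carry_out", "body": {
  "increments": [
    {"dx":0,"dy":0,"dz":-0.5,"ax":0,"ay":0,"az":0,"grip":0},
    {"dx":0,"dy":0,"dz":-0.9,"ax":0,"ay":0,"az":0,"grip":0},
    {"dx":0,"dy":0,"dz":-1,"ax":0,"ay":0,"az":0,"grip":0},
    {"dx":0,"dy":0,"dz":-1,"ax":0,"ay":0,"az":0,"grip":0},
    {"dx":0.3,"dy":-0.3,"dz":-1,"ax":0,"ay":0,"az":0,"grip":0},
    {"dx":0.7,"dy":-0.6,"dz":-0.9,"ax":0,"ay":0,"az":0,"grip":0},
    {"dx":0.9,"dy":-0.9,"dz":0,"ax":0,"ay":0,"az":0,"grip":0},
    {"dx":0.9,"dy":-0.9,"dz":0,"ax":0,"ay":0,"az":0,"grip":0}
  ]
}}

```text
time: 12.6
tcp_pos: [0.4683, -0.3177, 0.1983]
ee_rot: [2.361, 2.069, 0.001]
contact_force: [0.3, 0.3, 0.4]
finger_gap: 0.0282
grasp_force: 39.7
```

>>> {"method": "carry_out", "body": {
  "increments": [
    {"dx":0.9,"dy":-0.9,"dz":0,"ax":0,"ay":0,"az":0,"grip":0},
    {"dx":0.9,"dy":-0.9,"dz":0,"ax":0,"ay":0,"az":0,"grip":0},
    {"dx":0.9,"dy":-0.8,"dz":0,"ax":0,"ay":0,"az":0,"grip":0},
    {"dx":1,"dy":-0.4,"dz":0,"ax":0,"ay":0,"az":0,"grip":0},
    {"dx":1,"dy":0,"dz":0,"ax":0,"ay":0,"az":0,"grip":0},
    {"dx":1,"dy":0,"dz":0,"ax":0,"ay":0,"az":0,"grip":0},
    {"dx":1,"dy":0,"dz":0,"ax":0,"ay":0,"az":0,"grip":0},
    {"dx":1,"dy":0,"dz":0,"ax":0,"ay":0,"az":0,"grip":0}
  ]
}}

```text
time: 13.4
tcp_pos: [0.4093, -0.0762, 0.1967]
ee_rot: [-2.363, -2.07, -0.0]
contact_force: [1.1, -0.7, -1.3]
finger_gap: 0.0286
grasp_force: 39.8
```

```bash
python3 - <<'E'
from h import *
P=np.load("cups.npy");st=manip.read_state();print(st["tcp_pos"],st["finger_gap"],ray_tool(313,292,-.0107),delta([*P[1][:2],.13]))
E
```

```text
[ 0.40926288 -0.0761615   0.19670719] 0.02856646157540182 [ 0.00099841 -0.00030823 -0.0107    ] [ 9.4  -0.12  2.22]
```

>>> {"method": "carry_out", "body": {
  "increments": [
    {"dx":1,"dy":0,"dz":0,"ax":0,"ay":0,"az":0,"grip":0},
    {"dx":1,"dy":0,"dz":0,"ax":0,"ay":0,"az":0,"grip":0},
    {"dx":1,"dy":0,"dz":0,"ax":0,"ay":0,"az":0,"grip":0},
    {"dx":1,"dy":0,"dz":0,"ax":0,"ay":0,"az":0,"grip":0},
    {"dx":1,"dy":0,"dz":0,"ax":0,"ay":0,"az":0,"grip":0},
    {"dx":1,"dy":0,"dz":0.2,"ax":0,"ay":0,"az":0,"grip":0},
    {"dx":1,"dy":0,"dz":0.3,"ax":0,"ay":0,"az":0,"grip":0},
    {"dx":1,"dy":0,"dz":0.4,"ax":0,"ay":0,"az":0,"grip":0}
  ]
}}

```text
time: 14.2
tcp_pos: [0.4412, 0.1618, 0.1701]
ee_rot: [2.362, 2.071, 0.002]
contact_force: [0.6, -0.2, -1.3]
finger_gap: 0.0285
grasp_force: 39.8
```

>>> {"method": "carry_out", "body": {
  "increments": [
    {"dx":0.8,"dy":-0.06,"dz":0.4,"ax":0,"ay":0,"az":0,"grip":0},
    {"dx":0.5,"dy":-0.06,"dz":0.4,"ax":0,"ay":0,"az":0,"grip":0},
    {"dx":0.1,"dy":0,"dz":0.4,"ax":0,"ay":0,"az":0,"grip":0},
    {"dx":0,"dy":0,"dz":0,"ax":0,"ay":0,"az":0,"grip":0},
    {"dx":0,"dy":0,"dz":0,"ax":0,"ay":0,"az":0,"grip":0}
  ]
}}

```text
time: 14.7
tcp_pos: [0.4429, 0.2019, 0.1335]
ee_rot: [-2.363, -2.07, 0.001]
contact_force: [-0.7, -0.3, -1.9]
finger_gap: 0.0278
grasp_force: 39.8
```

```bash
python3 - <<'E'
from h import *
P=np.load("cups.npy");st=manip.read_state();print(st["tcp_pos"],delta([*P[1][:2],.0633]))
E
```

```text
[0.44294837 0.20185705 0.13348775] [ 0.06 -0.02  2.34]
```

>>> {"method": "carry_out", "body": {
  "increments": [
    {"dx":0.03,"dy":0,"dz":0.7,"ax":0,"ay":0,"az":0,"grip":0},
    {"dx":0,"dy":0,"dz":0.7,"ax":0,"ay":0,"az":0,"grip":0},
    {"dx":0,"dy":0,"dz":0.5,"ax":0,"ay":0,"az":0,"grip":0},
    {"dx":0,"dy":0,"dz":0.3,"ax":0,"ay":0,"az":0,"grip":0},
    {"dx":0,"dy":0,"dz":0.05,"ax":0,"ay":0,"az":0,"grip":0},
    {"dx":0,"dy":0,"dz":0.05,"ax":0,"ay":0,"az":0,"grip":0},
    {"dx":0,"dy":0,"dz":0,"ax":0,"ay":0,"az":0,"grip":0}
  ]
}}

```text
time: 15.4
tcp_pos: [0.4441, 0.2035, 0.0656]
ee_rot: [2.362, 2.07, 0.002]
contact_force: [-0.5, 0.8, -1.3]
finger_gap: 0.0283
grasp_force: 39.8
```

>>> {"method": "carry_out", "body": {
  "increments": [
    {"dx":0,"dy":-0.04,"dz":0.06,"ax":0,"ay":0,"az":0,"grip":0},
    {"dx":0,"dy":0,"dz":0.04,"ax":0,"ay":0,"az":0,"grip":0},
    {"dx":0,"dy":0,"dz":0,"ax":0,"ay":0,"az":0,"grip":0}
  ]
}}

```text
time: 15.7
tcp_pos: [0.4427, 0.2039, 0.0632]
ee_rot: [2.362, 2.071, 0.001]
contact_force: [-3.3, -0.9, 7.0]
finger_gap: 0.0282
grasp_force: 40.4
```

It's seated (7 N). I'll release and go for the 60.

>>> {"method": "carry_out", "body": {
  "increments": [
    {"dx":0,"dy":0,"dz":0,"ax":0,"ay":0,"az":0,"grip":0.38},
    {"dx":0,"dy":0,"dz":0,"ax":0,"ay":0,"az":0,"grip":0.45},
    {"dx":0,"dy":0,"dz":0,"ax":0,"ay":0,"az":0,"grip":0.55},
    {"dx":0,"dy":0,"dz":-0.4,"ax":0,"ay":0,"az":0,"grip":0.6},
    {"dx":0,"dy":0,"dz":-0.7,"ax":0,"ay":0,"az":0,"grip":0.6},
    {"dx":0,"dy":0,"dz":-1,"ax":0,"ay":0,"az":0,"grip":0.6},
    {"dx":0,"dy":0,"dz":-1,"ax":0,"ay":0,"az":0,"grip":0.6},
    {"dx":-0.5,"dy":0,"dz":-1,"ax":0,"ay":0,"az":0,"grip":0.6}
  ]
}}

```text
time: 16.5
tcp_pos: [0.4402, 0.1894, 0.1868]
ee_rot: [2.361, 2.073, 0.002]
contact_force: [-0.0, -0.3, -0.1]
finger_gap: 0.0512
grasp_force: 0.0
```

>>> {"method": "carry_out", "body": {
  "increments": [
    {"dx":-1,"dy":0,"dz":-0.3,"ax":0,"ay":0,"az":0,"grip":0.7},
    {"dx":-1,"dy":0,"dz":-0.2,"ax":0,"ay":0,"az":0,"grip":0.7},
    {"dx":-1,"dy":0,"dz":0,"ax":0,"ay":0,"az":0,"grip":0.7},
    {"dx":-1,"dy":0,"dz":0,"ax":0,"ay":0,"az":0,"grip":0.7},
    {"dx":-1,"dy":0,"dz":0,"ax":0,"ay":0,"az":0,"grip":0.7},
    {"dx":-1,"dy":0,"dz":0,"ax":0,"ay":0,"az":0,"grip":0.7},
    {"dx":-1,"dy":0,"dz":0,"ax":0,"ay":0,"az":0,"grip":0.7},
    {"dx":-1,"dy":0,"dz":0,"ax":0,"ay":0,"az":0,"grip":0.7}
  ]
}}

```text
time: 17.3
tcp_pos: [0.4084, -0.0504, 0.2006]
ee_rot: [2.362, 2.07, 0.001]
contact_force: [0.4, -0.1, 0.1]
finger_gap: 0.0598
grasp_force: 0.0
```

>>> {"method": "carry_out", "body": {
  "increments": [
    {"dx":-1,"dy":0,"dz":0,"ax":0,"ay":0,"az":0,"grip":0.8},
    {"dx":-1,"dy":0,"dz":0,"ax":0,"ay":0,"az":0,"grip":0.8},
    {"dx":-1,"dy":0.2,"dz":0,"ax":0,"ay":0,"az":0,"grip":0.8},
    {"dx":-1,"dy":0.3,"dz":0,"ax":0,"ay":0,"az":0,"grip":0.8},
    {"dx":-1,"dy":0.5,"dz":0,"ax":0,"ay":0,"az":0,"grip":0.8},
    {"dx":-1,"dy":0.6,"dz":0,"ax":0,"ay":0,"az":0,"grip":0.8},
    {"dx":-1,"dy":0.6,"dz":0,"ax":0,"ay":0,"az":0,"grip":0.8},
    {"dx":-1,"dy":0.6,"dz":0,"ax":0,"ay":0,"az":0,"grip":0.8}
  ]
}}

```text
time: 18.1
tcp_pos: [0.4609, -0.2997, 0.2005]
ee_rot: [2.362, 2.07, 0.0]
contact_force: [0.4, 0.8, 0.8]
finger_gap: 0.068
grasp_force: 0.0
```

```bash
python3 - <<'E'
from h import *
print(manip.read_state()["tcp_pos"],delta([.465,-.403,.14]))
E
```

```text
[ 0.46092004 -0.29967508  0.20047074] [-3.4   0.59  2.02]
```

>>> {"method": "carry_out", "body": {
  "increments": [
    {"dx":-0.8,"dy":0.1,"dz":0.2,"ax":0,"ay":0,"az":0,"grip":0.8},
    {"dx":-0.9,"dy":0.2,"dz":0.4,"ax":0,"ay":0,"az":0,"grip":0.8},
    {"dx":-0.9,"dy":0.2,"dz":0.5,"ax":0,"ay":0,"az":0,"grip":0.8},
    {"dx":-0.6,"dy":0.1,"dz":0.5,"ax":0,"ay":0,"az":0,"grip":0.8},
    {"dx":-0.2,"dy":0,"dz":0.4,"ax":0,"ay":0,"az":0,"grip":0.8},
    {"dx":0,"dy":0,"dz":0,"ax":0,"ay":0,"az":0,"grip":0.8},
    {"dx":0,"dy":0,"dz":0,"ax":0,"ay":0,"az":0,"grip":0.8}
  ]
}}

```text
time: 18.8
tcp_pos: [0.4649, -0.4009, 0.1398]
ee_rot: [-2.362, -2.071, -0.0]
contact_force: [-0.2, -0.3, -0.5]
finger_gap: 0.0686
grasp_force: 0.0
```

```bash
cat >> h.py <<'E'
def lens(name,L,guess,r=28):
    "lens centre by matching the 50's lens seen in w8, scaled for distance"
    C=load(name);im=cv2.imread(f"pics/{name}.png");C8=load("w8")
    d=lambda C,X:(C[1]@np.array(X)+C[2])[2]
    s=d(C8,[.538,-.412,.05])/d(C,[*guess,L])
    T=cv2.resize(cv2.imread("pics/w8.png")[224-16:224+17,321-16:321+17],None,fx=s,fy=s,interpolation=cv2.INTER_CUBIC)
    u,v=proj(C,[*guess,L]).round().astype(int);h=T.shape[0]//2
    A=im[max(v-r-h,0):v+r+h+1,u-r-h:u+r+h+1];m=cv2.matchTemplate(A,T,cv2.TM_CCOEFF_NORMED)
    _,b,_,p=cv2.minMaxLoc(m);px=np.array([u-r-h+p[0]+(T.shape[1]-1)/2,max(v-r-h,0)+p[1]+(T.shape[0]-1)/2])
    return px,b,back(C,*px,L)
E
python3 - <<'E'
from h import *
st=snap("w10");print(st["tcp_pos"],proj(load("w10"),[.465,-.403,.06]))
px,b,X=lens("w10",.06,(.465,-.403));print(px,b,X,delta([*X[:2],.046]))
im=cv2.imread("pics/w10.png");cv2.drawMarker(im,tuple(int(round(a)) for a in px),(0,0,255),0,8);cv2.imwrite("pics/w10c.png",im[140:330,180:460])
E
```

```text
[ 0.46493674 -0.40089818  0.13980788] [314.5902982  220.02244173]
[312. 220.] 0.9591190218925476 [ 0.46322277 -0.40274883  0.06      ] [-0.07 -0.06  3.15]
```

View pics/w10c.png

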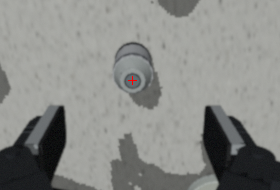

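The match marks the 60's lens correctly at (312,220). I'll grip it.

>>> {"method": "carry_out", "body": {
  "increments": [
    {"dx":-0.07,"dy":-0.06,"dz":0.3,"ax":0,"ay":0,"az":0,"grip":0.8},
    {"dx":0,"dy":0,"dz":0.8,"ax":0,"ay":0,"az":0,"grip":0.8},
    {"dx":0,"dy":0,"dz":0.8,"ax":0,"ay":0,"az":0,"grip":0.8},
    {"dx":0,"dy":0,"dz":0.7,"ax":0,"ay":0,"az":0,"grip":0.8},
    {"dx":0,"dy":0,"dz":0.4,"ax":0,"ay":0,"az":0,"grip":0.7},
    {"dx":0,"dy":0,"dz":0.15,"ax":0,"ay":0,"az":0,"grip":0.6},
    {"dx":0,"dy":0,"dz":0,"ax":0,"ay":0,"az":0,"grip":0.5},
    {"dx":0,"dy":0,"dz":0,"ax":0,"ay":0,"az":0,"grip":0.4}
  ]
}}

```text
time: 19.65
tcp_pos: [0.4635, -0.4041, 0.0464]
ee_rot: [2.361, 2.069, 0.0]
contact_force: [-0.2, -0.3, -0.8]
finger_gap: 0.0343
grasp_force: 0.0
```

>>> {"method": "carry_out", "body": {
  "increments": [
    {"dx":0,"dy":0,"dz":0,"ax":0,"ay":0,"az":0,"grip":0.3},
    {"dx":0,"dy":0,"dz":0,"ax":0,"ay":0,"az":0,"grip":0},
    {"dx":0,"dy":0,"dz":0,"ax":0,"ay":0,"az":0,"grip":0},
    {"dx":0,"dy":0,"dz":0,"ax":0,"ay":0,"az":0,"grip":0},
    {"dx":0,"dy":0,"dz":0,"ax":0,"ay":0,"az":0,"grip":0},
    {"dx":0,"dy":0,"dz":0,"ax":0,"ay":0,"az":0,"grip":0}
  ]
}}

```text
time: 20.25
tcp_pos: [0.4636, -0.4043, 0.0467]
ee_rot: [2.361, 2.069, 0.0]
contact_force: [-1.2, 1.3, 4.9]
finger_gap: 0.0285
grasp_force: 39.9
```

>>> {"method": "carry_out", "body": {
  "increments": [
    {"dx":0,"dy":0,"dz":-0.5,"ax":0,"ay":0,"az":0,"grip":0},
    {"dx":0,"dy":0,"dz":-0.9,"ax":0,"ay":0,"az":0,"grip":0},
    {"dx":0,"dy":0,"dz":-1,"ax":0,"ay":0,"az":0,"grip":0},
    {"dx":0,"dy":0,"dz":-1,"ax":0,"ay":0,"az":0,"grip":0},
    {"dx":0.3,"dy":-0.1,"dz":-1,"ax":0,"ay":0,"az":0,"grip":0},
    {"dx":0.7,"dy":-0.3,"dz":-0.9,"ax":0,"ay":0,"az":0,"grip":0},
    {"dx":0.9,"dy":-0.5,"dz":0,"ax":0,"ay":0,"az":0,"grip":0},
    {"dx":0.9,"dy":-0.6,"dz":0,"ax":0,"ay":0,"az":0,"grip":0}
  ]
}}

```text
time: 21.05
tcp_pos: [0.4294, -0.3138, 0.206]
ee_rot: [2.361, 2.069, 0.001]
contact_force: [-0.6, 0.2, -1.7]
finger_gap: 0.0279
grasp_force: 39.6
```

>>> {"method": "carry_out", "body": {
  "increments": [
    {"dx":1,"dy":-0.6,"dz":0,"ax":0,"ay":0,"az":0,"grip":0},
    {"dx":1,"dy":-0.6,"dz":0,"ax":0,"ay":0,"az":0,"grip":0},
    {"dx":1,"dy":-0.4,"dz":0,"ax":0,"ay":0,"az":0,"grip":0},
    {"dx":1,"dy":-0.2,"dz":0,"ax":0,"ay":0,"az":0,"grip":0},
    {"dx":1,"dy":0,"dz":0,"ax":0,"ay":0,"az":0,"grip":0},
    {"dx":1,"dy":0,"dz":0,"ax":0,"ay":0,"az":0,"grip":0},
    {"dx":1,"dy":0,"dz":0,"ax":0,"ay":0,"az":0,"grip":0},
    {"dx":1,"dy":0,"dz":0,"ax":0,"ay":0,"az":0,"grip":0}
  ]
}}

```text
time: 21.85
tcp_pos: [0.4068, -0.068, 0.2044]
ee_rot: [2.363, 2.07, 0.0]
contact_force: [1.2, -0.7, -1.3]
finger_gap: 0.0283
grasp_force: 39.7
```

```bash
python3 - <<'E'
from h import *
P=np.load("cups.npy");st=snap("w11");R=Ro.from_rotvec(st["ee_rot"]);g=st["tcp_pos"]+R.apply([0,0,-.0133])
px,b,X=lens("w11",g[2],g[:2],15);o=R.inv().apply(X-st["tcp_pos"])
print(st["tcp_pos"],px,b,"offset in tool",o,delta([*P[2][:2],.14]))
E
```

```text
[ 0.40683058 -0.0679989   0.20436882] [315.5 294.5] 0.7376523017883301 offset in tool [ 0.00159546  0.00069127 -0.01329983] [6.99 0.03 2.17]
```

>>> {"method": "carry_out", "body": {
  "increments": [
    {"dx":1,"dy":0,"dz":0,"ax":0,"ay":0,"az":0,"grip":0},
    {"dx":1,"dy":0,"dz":0.2,"ax":0,"ay":0,"az":0,"grip":0},
    {"dx":1,"dy":0,"dz":0.3,"ax":0,"ay":0,"az":0,"grip":0},
    {"dx":1,"dy":0,"dz":0.4,"ax":0,"ay":0,"az":0,"grip":0},
    {"dx":1,"dy":0,"dz":0.5,"ax":0,"ay":0,"az":0,"grip":0},
    {"dx":1,"dy":0,"dz":0.5,"ax":0,"ay":0,"az":0,"grip":0},
    {"dx":0.6,"dy":0,"dz":0.2,"ax":0,"ay":0,"az":0,"grip":0},
    {"dx":0.3,"dy":0,"dz":0,"ax":0,"ay":0,"az":0,"grip":0}
  ]
}}

```text
time: 22.7
tcp_pos: [0.4332, 0.137, 0.1399]
ee_rot: [-2.359, -2.072, 0.004]
contact_force: [-0.5, -0.3, -0.6]
finger_gap: 0.028
grasp_force: 39.7
```

>>> {"method": "carry_out", "body": {
  "increments": [
    {"dx":0,"dy":0,"dz":0,"ax":0,"ay":0,"az":0,"grip":0},
    {"dx":0,"dy":0,"dz":0,"ax":0,"ay":0,"az":0,"grip":0}
  ]
}}

```text
time: 22.9
tcp_pos: [0.4347, 0.1354, 0.1419]
ee_rot: [2.362, 2.07, 0.001]
contact_force: [-0.3, -0.7, -1.9]
finger_gap: 0.0283
grasp_force: 39.7
```

```bash
python3 - <<'E'
from h import *
P=np.load("cups.npy");st=manip.read_state();print(st["tcp_pos"],delta([*P[2][:2],.0707]))
E
```

```text
[0.43471127 0.13540915 0.14185087] [ 0.26 -0.04  2.37]
```

>>> {"method": "carry_out", "body": {
  "increments": [
    {"dx":0.21,"dy":-0.05,"dz":0.3,"ax":0,"ay":0,"az":0,"grip":0},
    {"dx":0,"dy":0,"dz":0.7,"ax":0,"ay":0,"az":0,"grip":0},
    {"dx":0,"dy":0,"dz":0.7,"ax":0,"ay":0,"az":0,"grip":0},
    {"dx":0,"dy":0,"dz":0.4,"ax":0,"ay":0,"az":0,"grip":0},
    {"dx":0,"dy":0,"dz":0.15,"ax":0,"ay":0,"az":0,"grip":0},
    {"dx":0,"dy":0,"dz":0.05,"ax":0,"ay":0,"az":0,"grip":0},
    {"dx":0,"dy":0,"dz":0,"ax":0,"ay":0,"az":0,"grip":0}
  ]
}}

```text
time: 23.6
tcp_pos: [0.4343, 0.1424, 0.0727]
ee_rot: [2.362, 2.07, 0.001]
contact_force: [0.3, -0.3, -1.0]
finger_gap: 0.0282
grasp_force: 39.7
```

>>> {"method": "carry_out", "body": {
  "increments": [
    {"dx":0,"dy":0,"dz":0.05,"ax":0,"ay":0,"az":0,"grip":0},
    {"dx":0,"dy":0,"dz":0.04,"ax":0,"ay":0,"az":0,"grip":0},
    {"dx":0,"dy":0,"dz":0,"ax":0,"ay":0,"az":0,"grip":0}
  ]
}}

```text
time: 23.9
tcp_pos: [0.4345, 0.1425, 0.0707]
ee_rot: [2.362, 2.07, 0.002]
contact_force: [-1.3, -0.2, 4.7]
finger_gap: 0.0286
grasp_force: 40.1
```

It's seated. I'll release and go to the 70.

>>> {"method": "carry_out", "body": {
  "increments": [
    {"dx":0,"dy":0,"dz":0,"ax":0,"ay":0,"az":0,"grip":0.38},
    {"dx":0,"dy":0,"dz":0,"ax":0,"ay":0,"az":0,"grip":0.45},
    {"dx":0,"dy":0,"dz":0,"ax":0,"ay":0,"az":0,"grip":0.55},
    {"dx":0,"dy":0,"dz":-0.4,"ax":0,"ay":0,"az":0,"grip":0.6},
    {"dx":0,"dy":0,"dz":-0.7,"ax":0,"ay":0,"az":0,"grip":0.6},
    {"dx":0,"dy":0,"dz":-1,"ax":0,"ay":0,"az":0,"grip":0.6},
    {"dx":0,"dy":0,"dz":-1,"ax":0,"ay":0,"az":0,"grip":0.6},
    {"dx":-0.5,"dy":0,"dz":-1,"ax":0,"ay":0,"az":0,"grip":0.6}
  ]
}}

```text
time: 24.7
tcp_pos: [0.4317, 0.1281, 0.1945]
ee_rot: [2.361, 2.073, 0.002]
contact_force: [1.5, 0.5, -0.1]
finger_gap: 0.0511
grasp_force: 0.0
```

>>> {"method": "carry_out", "body": {
  "increments": [
    {"dx":-1,"dy":0,"dz":-0.2,"ax":0,"ay":0,"az":0,"grip":0.8},
    {"dx":-1,"dy":0,"dz":0,"ax":0,"ay":0,"az":0,"grip":0.8},
    {"dx":-1,"dy":0,"dz":0,"ax":0,"ay":0,"az":0,"grip":0.8},
    {"dx":-1,"dy":0,"dz":0,"ax":0,"ay":0,"az":0,"grip":0.8},
    {"dx":-1,"dy":0,"dz":0,"ax":0,"ay":0,"az":0,"grip":0.8},
    {"dx":-1,"dy":0,"dz":0,"ax":0,"ay":0,"az":0,"grip":0.8},
    {"dx":-1,"dy":0,"dz":0,"ax":0,"ay":0,"az":0,"grip":0.8},
    {"dx":-1,"dy":0,"dz":0,"ax":0,"ay":0,"az":0,"grip":0.8}
  ]
}}

```text
time: 25.5
tcp_pos: [0.4, -0.1117, 0.1994]
ee_rot: [2.362, 2.07, 0.001]
contact_force: [-0.2, -0.5, -0.8]
finger_gap: 0.0681
grasp_force: 0.0
```

```bash
python3 - <<'E'
from h import *
print(manip.read_state()["tcp_pos"],delta([.3877,-.259,.15]))
E
```

```text
[ 0.40004626 -0.11165298  0.1994488 ] [-4.92  0.23  1.65]
```

>>> {"method": "carry_out", "body": {
  "increments": [
    {"dx":-1,"dy":0,"dz":0.2,"ax":0,"ay":0,"az":0,"grip":0.8},
    {"dx":-1,"dy":0.1,"dz":0.4,"ax":0,"ay":0,"az":0,"grip":0.8},
    {"dx":-1,"dy":0.1,"dz":0.4,"ax":0,"ay":0,"az":0,"grip":0.8},
    {"dx":-0.8,"dy":0,"dz":0.4,"ax":0,"ay":0,"az":0,"grip":0.8},
    {"dx":-0.6,"dy":0,"dz":0.25,"ax":0,"ay":0,"az":0,"grip":0.8},
    {"dx":-0.3,"dy":0,"dz":0,"ax":0,"ay":0,"az":0,"grip":0.8},
    {"dx":0,"dy":0,"dz":0,"ax":0,"ay":0,"az":0,"grip":0.8},
    {"dx":0,"dy":0,"dz":0,"ax":0,"ay":0,"az":0,"grip":0.8}
  ]
}}

```text
time: 26.3
tcp_pos: [0.3881, -0.2508, 0.1498]
ee_rot: [2.362, 2.07, 0.001]
contact_force: [-0.2, -0.6, -0.1]
finger_gap: 0.0682
grasp_force: 0.0
```

```bash
python3 - <<'E'
from h import *
st=snap("w12");print(st["tcp_pos"])
px,b,X=lens("w12",.07,(.3877,-.259));print(px,b,X,delta([*X[:2],.052]))
E
```

```text
[ 0.38814243 -0.25082168  0.14984369]
[314. 229.] 0.9377917051315308 [ 0.38701554 -0.25960994  0.07      ] [-0.3  -0.    3.26]
```

>>> {"method": "carry_out", "body": {
  "increments": [
    {"dx":-0.28,"dy":0,"dz":0.2,"ax":0,"ay":0,"az":0,"grip":0.8},
    {"dx":0,"dy":0,"dz":0.8,"ax":0,"ay":0,"az":0,"grip":0.8},
    {"dx":0,"dy":0,"dz":0.8,"ax":0,"ay":0,"az":0,"grip":0.8},
    {"dx":0,"dy":0,"dz":0.8,"ax":0,"ay":0,"az":0,"grip":0.8},
    {"dx":0,"dy":0,"dz":0.5,"ax":0,"ay":0,"az":0,"grip":0.7},
    {"dx":0,"dy":0,"dz":0.15,"ax":0,"ay":0,"az":0,"grip":0.6},
    {"dx":0,"dy":0,"dz":0,"ax":0,"ay":0,"az":0,"grip":0.5},
    {"dx":0,"dy":0,"dz":0,"ax":0,"ay":0,"az":0,"grip":0.4}
  ]
}}

```text
time: 27.15
tcp_pos: [0.3872, -0.2598, 0.0523]
ee_rot: [2.361, 2.07, 0.0]
contact_force: [0.4, 0.6, -0.2]
finger_gap: 0.0344
grasp_force: 0.0
```

>>> {"method": "carry_out", "body": {
  "increments": [
    {"dx":0,"dy":0,"dz":0,"ax":0,"ay":0,"az":0,"grip":0.3},
    {"dx":0,"dy":0,"dz":0,"ax":0,"ay":0,"az":0,"grip":0},
    {"dx":0,"dy":0,"dz":0,"ax":0,"ay":0,"az":0,"grip":0},
    {"dx":0,"dy":0,"dz":0,"ax":0,"ay":0,"az":0,"grip":0},
    {"dx":0,"dy":0,"dz":0,"ax":0,"ay":0,"az":0,"grip":0},
    {"dx":0,"dy":0,"dz":0,"ax":0,"ay":0,"az":0,"grip":0}
  ]
}}

```text
time: 27.75
tcp_pos: [0.3874, -0.26, 0.0527]
ee_rot: [2.361, 2.069, 0.0]
contact_force: [-1.6, 0.7, 6.9]
finger_gap: 0.0282
grasp_force: 39.9
```

>>> {"method": "carry_out", "body": {
  "increments": [
    {"dx":0,"dy":0,"dz":-0.5,"ax":0,"ay":0,"az":0,"grip":0},
    {"dx":0,"dy":0,"dz":-0.9,"ax":0,"ay":0,"az":0,"grip":0},
    {"dx":0,"dy":0,"dz":-1,"ax":0,"ay":0,"az":0,"grip":0},
    {"dx":0,"dy":0,"dz":-1,"ax":0,"ay":0,"az":0,"grip":0},
    {"dx":0.5,"dy":0,"dz":-1,"ax":0,"ay":0,"az":0,"grip":0},
    {"dx":0.8,"dy":0,"dz":-0.6,"ax":0,"ay":0,"az":0,"grip":0},
    {"dx":1,"dy":0,"dz":0,"ax":0,"ay":0,"az":0,"grip":0},
    {"dx":1,"dy":0,"dz":0,"ax":0,"ay":0,"az":0,"grip":0}
  ]
}}

```text
time: 28.55
tcp_pos: [0.3997, -0.1604, 0.2019]
ee_rot: [2.363, 2.069, 0.001]
contact_force: [0.7, -0.4, -2.2]
finger_gap: 0.0282
grasp_force: 39.7
```

```bash
python3 - <<'E'
from h import *
P=np.load("cups.npy");print(manip.read_state()["tcp_pos"],delta([*P[3][:2],.16]))
E
```

```text
[ 0.39968434 -0.16043516  0.20186316] [ 8.43 -0.17  1.39]
```

>>> {"method": "carry_out", "body": {
  "increments": [
    {"dx":1,"dy":-0.1,"dz":0,"ax":0,"ay":0,"az":0,"grip":0},
    {"dx":1,"dy":-0.1,"dz":0,"ax":0,"ay":0,"az":0,"grip":0},
    {"dx":1,"dy":0,"dz":0.1,"ax":0,"ay":0,"az":0,"grip":0},
    {"dx":1,"dy":0,"dz":0.2,"ax":0,"ay":0,"az":0,"grip":0},
    {"dx":1,"dy":0,"dz":0.3,"ax":0,"ay":0,"az":0,"grip":0},
    {"dx":1,"dy":0,"dz":0.3,"ax":0,"ay":0,"az":0,"grip":0},
    {"dx":1,"dy":0,"dz":0.3,"ax":0,"ay":0,"az":0,"grip":0},
    {"dx":0.8,"dy":0,"dz":0.2,"ax":0,"ay":0,"az":0,"grip":0}
  ]
}}

```text
time: 29.35
tcp_pos: [0.4235, 0.0731, 0.158]
ee_rot: [-2.361, -2.071, 0.002]
contact_force: [0.9, 0.5, -2.0]
finger_gap: 0.0286
grasp_force: 39.7
```

>>> {"method": "carry_out", "body": {
  "increments": [
    {"dx":0.5,"dy":0,"dz":0,"ax":0,"ay":0,"az":0,"grip":0},
    {"dx":0.1,"dy":0,"dz":0,"ax":0,"ay":0,"az":0,"grip":0},
    {"dx":0,"dy":0,"dz":0,"ax":0,"ay":0,"az":0,"grip":0},
    {"dx":0,"dy":0,"dz":0,"ax":0,"ay":0,"az":0,"grip":0}
  ]
}}

```text
time: 29.75
tcp_pos: [0.4266, 0.0888, 0.1594]
ee_rot: [2.363, 2.07, -0.0]
contact_force: [0.1, 0.2, -1.9]
finger_gap: 0.0285
grasp_force: 39.7
```

```bash
python3 - <<'E'
from h import *
P=np.load("cups.npy");st=snap("w13");R=Ro.from_rotvec(st["ee_rot"]);g=st["tcp_pos"]+R.apply([0,0,-.0173])
px,b,X=lens("w13",g[2],g[:2],15)
print(st["tcp_pos"],px,b,R.inv().apply(X-st["tcp_pos"]),delta([*P[3][:2],.0767]))
E
```

```text
[0.42664904 0.0888237  0.15935783] [315.5 303.5] 0.7158244252204895 [ 0.00032813  0.00068324 -0.01730009] [0.08 0.03 2.76]
```

>>> {"method": "carry_out", "body": {
  "increments": [
    {"dx":0.06,"dy":0.01,"dz":0.5,"ax":0,"ay":0,"az":0,"grip":0},
    {"dx":0,"dy":0,"dz":0.7,"ax":0,"ay":0,"az":0,"grip":0},
    {"dx":0,"dy":0,"dz":0.7,"ax":0,"ay":0,"az":0,"grip":0},
    {"dx":0,"dy":0,"dz":0.5,"ax":0,"ay":0,"az":0,"grip":0},
    {"dx":0,"dy":0,"dz":0.2,"ax":0,"ay":0,"az":0,"grip":0},
    {"dx":0,"dy":0,"dz":0.05,"ax":0,"ay":0,"az":0,"grip":0},
    {"dx":0,"dy":0,"dz":0,"ax":0,"ay":0,"az":0,"grip":0}
  ]
}}

```text
time: 30.5
tcp_pos: [0.4277, 0.0909, 0.0805]
ee_rot: [2.363, 2.07, 0.001]
contact_force: [0.3, 0.1, -2.1]
finger_gap: 0.0284
grasp_force: 39.7
```

>>> {"method": "carry_out", "body": {
  "increments": [
    {"dx":0,"dy":0,"dz":0.06,"ax":0,"ay":0,"az":0,"grip":0},
    {"dx":0,"dy":0,"dz":0.05,"ax":0,"ay":0,"az":0,"grip":0},
    {"dx":0,"dy":0,"dz":0.04,"ax":0,"ay":0,"az":0,"grip":0},
    {"dx":0,"dy":0,"dz":0,"ax":0,"ay":0,"az":0,"grip":0}
  ]
}}

```text
time: 30.9
tcp_pos: [0.4279, 0.0913, 0.0767]
ee_rot: [2.362, 2.071, 0.001]
contact_force: [-2.9, 0.2, 4.6]
finger_gap: 0.0283
grasp_force: 40.3
```

It's seated. I'll release, rise clear and check all four.

>>> {"method": "carry_out", "body": {
  "increments": [
    {"dx":0,"dy":0,"dz":0,"ax":0,"ay":0,"az":0,"grip":0.38},
    {"dx":0,"dy":0,"dz":0,"ax":0,"ay":0,"az":0,"grip":0.45},
    {"dx":0,"dy":0,"dz":0,"ax":0,"ay":0,"az":0,"grip":0.55},
    {"dx":0,"dy":0,"dz":-0.4,"ax":0,"ay":0,"az":0,"grip":0.6},
    {"dx":0,"dy":0,"dz":-0.7,"ax":0,"ay":0,"az":0,"grip":0.6},
    {"dx":0,"dy":0,"dz":-1,"ax":0,"ay":0,"az":0,"grip":0.6},
    {"dx":0,"dy":0,"dz":-1,"ax":0,"ay":0,"az":0,"grip":0.6},
    {"dx":0,"dy":0,"dz":-1,"ax":0,"ay":0,"az":0,"grip":0.6}
  ]
}}

```text
time: 31.7
tcp_pos: [0.4272, 0.0912, 0.2005]
ee_rot: [2.362, 2.07, 0.001]
contact_force: [0.5, -0.2, -0.6]
finger_gap: 0.051
grasp_force: 0.0
```

>>> {"method": "carry_out", "body": {
  "increments": [
    {"dx":0.5,"dy":-0.1,"dz":-0.5,"ax":0,"ay":0,"az":0,"grip":0.6},
    {"dx":0.5,"dy":-0.1,"dz":0,"ax":0,"ay":0,"az":0,"grip":0.6},
    {"dx":0.3,"dy":-0.1,"dz":0,"ax":0,"ay":0,"az":0,"grip":0.6},
    {"dx":0,"dy":0,"dz":0,"ax":0,"ay":0,"az":0,"grip":0.6},
    {"dx":0,"dy":0,"dz":0,"ax":0,"ay":0,"az":0,"grip":0.6}
  ]
}}

```text
time: 32.2
tcp_pos: [0.423, 0.1309, 0.213]
ee_rot: [-2.362, -2.071, 0.002]
contact_force: [-0.3, -0.6, 0.1]
finger_gap: 0.0514
grasp_force: 0.0
```

```bash
python3 - <<'E'
from h import *
P=np.load("cups.npy");st=snap("w14");print(st["tcp_pos"])
for L,p in zip((.04,.05,.06,.07),P):
    px,b,X=lens("w14",.024+L,p[:2],12);print(L,px,b,X-p)
im=cv2.imread("pics/w14.png");s=manip.read_camera("side")[:,:,::-1]
cv2.imwrite("pics/w14c.png",np.hstack([im[0:320,220:440],cv2.resize(s[130:210,240:320],(320,320),interpolation=cv2.INTER_CUBIC)]))
E
```

```text
[0.42304257 0.13086694 0.21295037]
0.04 [328.  34.] 0.42180097103118896 [0.00109786 0.00133611 0.039     ]
0.05 [327. 104.] 0.48755091428756714 [0.00041413 0.0002466  0.049     ]
0.06 [325.5 181.5] 0.7714326977729797 [-0.00069574 -0.0003949   0.059     ]
0.07 [326. 244.] 0.6625517010688782 [-0.0001159   0.00034312  0.069     ]
```

View pics/w14c.png

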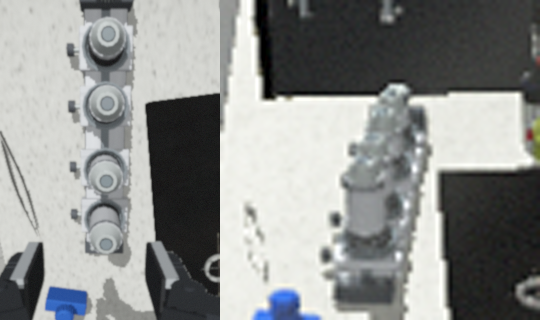

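All four objectives stand upright in their cups, with lenses at about (328,34), (327,104), (325,181) and (326,244). They are within 2 mm of the cup centres and in the right order. I'll hand the job in.

```bash
python3 -c "
from bench import manip
print(manip.sign_off())"
```

```text
the job is handed in; nothing more can be done
None
```

All four objectives stand upright and released in the cups, 40, 50, 60 and 70 mm counted from the end stop; the last wrist image put them within 2 mm of the cup centres, and I handed the job in at about 32 s (no verdict was returned).

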